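# Put the parts pots and the oil bottle away

## Robot

A 6-joint arm with a two-finger parallel gripper is mounted at the origin on the work surface. World frame = base frame: x ahead of the robot, y to its left, z up, the work surface at z = 0. Lengths are in m, angles in rad, forces in N, time in s.
With the tool pointing down it reaches from about 0.375 to 0.975 m from the base axis. Payload 3.8 kg.
Tool frame: the origin (TCP) lies at the very end of the fingers, on their centre line; the grasp point (between the pads) lies 19 mm behind it; y points along the fingers, x is the direction in which the jaws open and shut, and the axes are right-handed (so a half turn about y gives the same grasp; the last joint's range is limited). The gripper opens to 88 mm and grips with 3 to 60 N. Pads are 18 mm wide; open, the fingers measure 123 mm over their backs; the gripper's body (75 mm by 187 mm) begins 45 mm behind the grasp point.
Start: joints at [-1.274, 0.264, 1.604, -0, 1.274, -0.037], TCP at [0.221, -0.638, 0.239] pointing down, gripper open.
Joint ranges: [-2.63, 2.63], [-0.94, 2.18], [0.31, 2.57], [-1.31, 4.45], [0, 2.66], [-2.55, 2.55]. Speed limits (rad/s): [2.57, 2.57, 3.14, 3.14, 3.14, 3.14].

## Interface

Orientations are given as a rotation vector (axis times angle).
In Python, from plant import r gives the robot as it stands. The module is installed in compiled form; this text tells all that it offers.
- The arm moves only by the tool step_arm, never from a script. Its argument "motion" is a list of rows, each an object with "slide": the shift along the tool's x, y, z normalised to -1 to 1, where 1 is 6 cm, a list of three; "rotation": the turn, a rotation vector about the tool's x, y, z normalised to -1 to 1, where 1 is 0.15 rad, a list of three; "claw": the closure, from -1 (fully open) to 1 (shut), so that 0 is half open. In form: [{"slide": [tx, ty, tz], "rotation": [wx, wy, wz], "claw": claw}, ...]. A call has 1 to 12 rows; each row shifts and turns the commanded pose from where the row before left it, along the tool's axes as they then stand; what a row does not reach is not made up. A row lasts 1/8 s, in which the tool goes at most 62.5 mm and 10.7 degrees, less where a joint would pass 70% of its speed; a pose out of reach is approached as far as the arm can. A call with a number of a shift or a turn outside -1 to 1 is refused whole. A call with a gripper value outside its range is refused whole. The fingers move at their own pace and stop on an object; "newtons" is the grip in N (left out, the last holds). Time passes only in rows, so rows that do not move let the fingers close. It gives the time, the measured TCP pose, the force and the opening at its end, in the units of the state.
- r.state(): the state, without advancing time (a new reading comes with each control period).
- r.grab_frame(name): name is "scene" or "top" or "wrist"; returns a dict with "color" (400x640x3 uint8, blue, green, red), "depth" (400x640 float32, m along the optical axis (not along the pixel's ray), 0 where there is no reading), "fov_y" (degrees; the focal length in pixels is half the picture's height over the tangent of half this angle, whatever the lens; pixels are square), "cx", "cy" (the principal point, pixels), "k1" (the pictures are not rectified: a ray, as slopes to the right and down, at radius r is drawn at 1 + k1 r^2 times it, then the intrinsics apply), "camera_from_world" (4x4, takes a point from world to camera coordinates). Camera axes: x right, y up, looking along -z (the intrinsics and any distortion apply to the point x, -y, -z); pixel columns grow to the right and rows downward; lengths in m; the calibration is good to about 2 mm. A picture is of the moment at which its call begins.
- r.finish_job(): hands the job in, once; it reports no verdict.
The state is a dict: "time_s": time; "q": joint angles; "qvel": joint speeds; "joint_efforts": joint torques, N m; "eef_pos": TCP position; "orientation": TCP orientation; "wrist_force": force on the tool from outside, world axes, zero at the start; "wrist_torque": the same for the moment, N m; "gripper_width": finger opening in m.
Only numpy, scipy, OpenCV 4.12 (cv2) and the standard library are available. Lean on these libraries where they do the work, as an engineer would, in place of code of your own. Each camera call takes 0.05 s, during which the arm holds its last target. There are 200 camera calls.

## Task

Clear the cutting mat: stack the three parts pots in the round well of the red sorter, blue at the bottom, then yellow, then green on top, each seated squarely in the one below. Set the steel drip cup upright on the flat middle of the white saucer and stand the oil bottle inside the cup; never let the bottle tip over. Leave the saucer, the hand drill, the mug and the tape measure where they are.

Things in the scene. Friction and masses are not known exactly. Their poses are not given: they have to be found in the camera images.
- pot_blue: Blue screw-lid parts pot, loose, 54 mm across, 40 mm high, 0.09 kg. Origin: centre of its underside, z up. Lid with raised rim 3 mm wide round a recess 48 mm across, 5 mm deep; foot 40 mm across, 4 mm high. Stacked, the foot drops into the recess below and the shoulder rests on the rim: origins 36 mm apart. Starts upright on the 3 mm mat.
- pot_yellow: Yellow screw-lid parts pot, loose, 54 mm across, 40 mm high, 0.09 kg. Origin: centre of its underside, z up. Lid with raised rim 3 mm wide round a recess 48 mm across, 5 mm deep; foot 40 mm across, 4 mm high. Stacked, the foot drops into the recess below and the shoulder rests on the rim: origins 36 mm apart. Starts upright on the 3 mm mat.
- pot_green: Green screw-lid parts pot, loose, 54 mm across, 40 mm high, 0.09 kg. Origin: centre of its underside, z up. Lid with raised rim 3 mm wide round a recess 48 mm across, 5 mm deep; foot 40 mm across, 4 mm high. Stacked, the foot drops into the recess below and the shoulder rests on the rim: origins 36 mm apart. Starts upright on the 3 mm mat.
- cup: Open stainless steel drip cup, straight-sided, 62 mm across and 45 mm high, wall 3 mm (inside 56 mm across), bottom 4 mm thick, 0.11 kg. Loose. Origin at the centre of its underside, z up. Starts upright on the 3 mm mat.
- bottle: Small amber glass oil bottle closed with a black screw-top lid; 92 mm high, 0.08 kg. Glass body 36 mm across up to 50 mm, then a shoulder and neck; the lid is 26 mm across, from 64 to 92 mm above the underside. Loose. Origin at the centre of its underside, z up. Starts upright on the 3 mm mat.
- sorter: Red parts sorter, fixed. Origin on the counter right below the middle of its open round well (62 mm across, 5 mm deep, floor 35 mm above the origin, deck 40 mm). It reaches -45 to +112 mm along its x, 60 mm either way along y; from x = 43 mm a clear lid (top 45 mm) closed by a black latch at the +x end.
- saucer: White ceramic saucer, loose, on the counter: 150 mm across, rim 18 mm high; its flat middle is about 85 mm across and lies 5 mm above the origin. Origin at the centre of its underside, z up.
- drill: Bystander: aluminium hand drill with wooden handle, lying at the far edge beyond the mat, about 305 mm long and 60 mm high, loose. Origin near its middle, at counter height; x along the drill towards the bit.
- mug: Bystander: blue ceramic mug, 80 mm across and 85 mm high, handle to its own +y, loose. Origin at the centre of its underside.
- tape: Bystander: black tape measure, 65 x 60 x 35 mm, with a steel hook at -x, loose. Origin at the centre of its underside.

How it is judged:
At the end, for the whole second after the job is handed in: Blue pot in the sorter's well (9 mm), yellow seated on blue, green on yellow (7 mm), cup on the saucer's middle (15 mm), bottle on the cup's bottom (13 mm); heights within 4 mm, upright within 0.1 rad, at rest; saucer level, moved under 50 mm (horizontal distance between pot_blue and sorter below 0.009 m and z of pot_blue in the frame of sorter between 0.031 and 0.039 m and angle between each of pot_blue, pot_yellow, pot_green, cup, bottle, saucer's own z axis and vertical below 0.1 rad and linear speed of each of pot_blue, pot_yellow, pot_green, cup, bottle below 0.02 m/s and angular speed of each of pot_blue, pot_yellow, pot_green, cup, bottle below 0.2 rad/s and horizontal distance between pot_yellow and pot_blue below 0.007 m and z of pot_yellow in the frame of pot_blue between 0.032 and 0.04 m and horizontal distance between pot_green and pot_yellow below 0.007 m and z of pot_green in the frame of pot_yellow between 0.032 and 0.04 m and horizontal distance between cup and saucer below 0.015 m and z of cup in the frame of saucer between 0.001 and 0.009 m and horizontal distance between bottle and cup below 0.013 m and z of bottle in the frame of cup between 0 and 0.008 m and distance of saucer from where it was at the start of the episode below 0.05 m); the robot touches nothing.
It fails at once if the bottle is tipped over (angle between bottle's own z axis and vertical above 0.8 rad).
It fails at once if the hand drill is pushed away (distance of drill from where it was at the start of the episode above 0.03 m).
It fails at once if the mug is pushed away (distance of mug from where it was at the start of the episode above 0.03 m).
It fails at once if the tape measure is pushed away (distance of tape from where it was at the start of the episode above 0.03 m).
It also fails if it takes over 128 s, if anything falls off the work surface, if the arm or the gripper's body presses on something with over 40 N, if the wrist force passes 120 N, or if a joint passes its speed limit or range.

## Working session

There is one attempt and no reset: what is moved stays moved. The work goes in short steps, Python scripts to look and compute and a tool call to move; the robot and the scene stay as the last step left them, time stands still between calls to the robot, and variables do not carry over. Pictures are saved under pics/ and viewed, about 12 in all and at most 16, crops included, and the job is handed in when it is done.

Besides the shell and the picture viewer there is one more tool, called as name([rows], argument=value, ...), one row to a line, values as JSON. step_arm: Moves the arm, as the interface text tells. Its arguments: {"type":"object","properties":{"motion":{"type":"array"},"newtons":{"type":"number"}},"required":["motion"]}

```bash
mkdir -p pics
cat > h.py <<'E'
import numpy as np, cv2
from plant import r
def cam(f):
    fl=200/np.tan(np.radians(f["fov_y"])/2)
    return np.array([[fl,0,f["cx"]],[0,fl,f["cy"]],[0,0,1]]), np.array([f["k1"],0,0,0,0.])
def rays(f,uv):
    K,D=cam(f); n=cv2.undistortPoints(np.float64(uv).reshape(-1,1,2),K,D).reshape(-1,2)
    T=np.array(f["camera_from_world"]); R=T[:3,:3]; o=-R.T@T[:3,3]
    d=np.c_[n[:,0],-n[:,1],-np.ones(len(n))]
    return o,d@R
def onplane(f,uv,z):
    o,d=rays(f,uv); return o+d*((z-o[2])/d[:,2])[:,None]
def cloud(f):
    v,u=np.mgrid[:400,:640]; o,d=rays(f,np.c_[u.ravel(),v.ravel()])
    p=o+d*f["depth"].reshape(-1,1); p[f["depth"].ravel()==0]=np.nan
    return p.reshape(400,640,3)
E
python3 - <<'E'
from h import *
s=r.state(); print(s)
for n in("top","scene"):
    f=r.grab_frame(n); np.save(n+".npy",f,allow_pickle=True); cv2.imwrite(f"pics/{n}0.png",f["color"])
    print(n,{k:f[k] for k in("fov_y","cx","cy","k1")},np.round(f["camera_from_world"],3).tolist())
E
```

```text
{'time_s': 0.0, 'q': array([-1.27388134e+00,  2.64735815e-01,  1.60536587e+00,  1.78776737e-06,
        1.27366280e+00, -3.69096598e-02]), 'qvel': array([ 6.92207061e-04,  7.28799792e-05, -1.01034536e-03, -1.35673465e-03,
       -5.52242273e-04,  1.04515560e-03]), 'joint_efforts': array([ 4.82933337e-04, -5.02118325e+01, -3.56870556e+01,  7.29224319e-02,
        2.95640551e-02, -1.90715691e-04]), 'eef_pos': array([ 0.22095827, -0.63707268,  0.23740405]), 'orientation': array([-1.34747361,  0.96110172, -0.95825348]), 'wrist_force': array([ 0.62196874, -0.63159911,  0.72792285]), 'wrist_torque': array([-0.02018647,  0.03439793,  0.01785507]), 'gripper_width': 0.08762549921223443}
top {'fov_y': 45.99279868581182, 'cx': 321.8826888298838, 'cy': 191.64182423351104, 'k1': -0.11407047666709157} [[0.015, -1.0, 0.006, -0.021], [0.986, 0.015, 0.166, -0.592], [-0.166, 0.003, 0.986, -1.166], [0.0, 0.0, 0.0, 1.0]]
scene {'fov_y': 44.55637620781632, 'cx': 307.6911970606576, 'cy': 196.6177804583336, 'k1': -0.07749499378446088} [[0.457, 0.889, -0.015, -0.263], [-0.659, 0.35, 0.665, 0.374], [0.597, -0.294, 0.747, -1.706], [0.0, 0.0, 0.0, 1.0]]
```

View pics/top0.png

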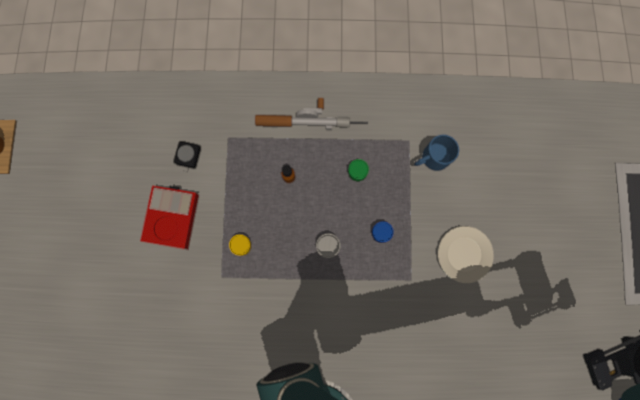

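View pics/scene0.png

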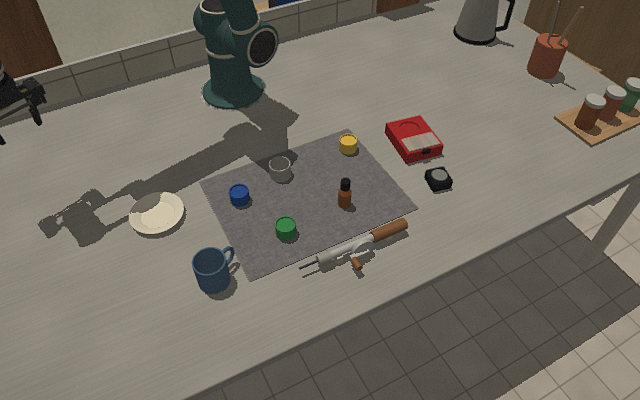

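```bash
cat >> h.py <<'E'
R0={"blue":((105,130,60),(122,255,255)),"yellow":((18,130,90),(32,255,255)),"green":((50,120,50),(85,255,255))}
def comp(m):
    n,l,s,c=cv2.connectedComponentsWithStats(m.astype(np.uint8)); return [(s[i],l==i) for i in np.argsort(-s[1:,4])+1]
def circ(p):
    (x,y),rad=cv2.minEnclosingCircle(np.float32(p[:,:2])); return np.round([x,y,rad],4)
E
cat > m.py <<'E'
from h import *
from scipy.spatial.transform import Rotation as Ro
s=r.state(); print(np.round(Ro.from_rotvec(s["orientation"]).as_matrix(),3).tolist())
for n in("top","scene"):
    f=np.load(n+".npy",allow_pickle=True).item(); P=cloud(f); h=cv2.cvtColor(f["color"],cv2.COLOR_BGR2HSV)
    T=np.array(f["camera_from_world"]); print(n,"cam",-T[:3,:3].T@T[:3,3])
    H=np.nan_to_num(P[...,2],nan=-1)
    print("counter z median",np.median(H[(P[...,0]>.3)&(P[...,0]<.8)&(abs(P[...,1])<.5)]))
    area=(P[...,0]>.3)&(P[...,0]<.9)&(abs(P[...,1])<.6)
    for c,(a,b) in R0.items():
        for st,k in comp(cv2.inRange(h,a,b)*area)[:2]:
            if st[4]<100: continue
            t=k&(H>.036)&(H<.055); print(c,st,"top",circ(P[t]),np.round(np.nanmedian(P[t],0),4))
    # height blobs
    for st,k in comp((H>.012)&(H<.15)&area):
        if st[4]>80:
            q=P[k]; zt=np.nanpercentile(q[:,2],97); t=q[q[:,2]>zt-.006]
            print("blob",st,"ztop",zt.round(4),"circ",circ(t),"rect",np.round(np.r_[cv2.minAreaRect(np.float32(t[:,:2]))[0],cv2.minAreaRect(np.float32(t[:,:2]))[1],cv2.minAreaRect(np.float32(t[:,:2]))[2]],4))
E
python3 m.py
```

```text
[[0.328, -0.001, 0.945], [-0.945, 0.002, 0.328], [-0.002, -1.0, 0.0]]
top cam [ 0.39016567 -0.00751211  1.24871916]
counter z median 0.001564307462389447
blue [372 221  21  21 347] top [ 0.4935 -0.1684  0.0273] [ 0.4934 -0.1697  0.039 ]
yellow [229 234  22  22 385] top [0.4532 0.1976 0.0275] [0.4526 0.1978 0.0393]
green [348 159  21  22 337] top [ 0.656  -0.1053  0.0269] [ 0.655  -0.1058  0.0393]
blob [ 140  185   58   64 2759] ztop 0.0478 circ [0.523  0.3936 0.091 ] rect [ 0.5262  0.3879  0.1217  0.1563 81.6763]
blob [ 255   98  113   31 1243] ztop 0.0569 circ [0.7976 0.0681 0.0591] rect [0.8015 0.0687 0.0175 0.118  8.405 ]
blob [438 227  55  56 855] ztop 0.0204 circ [ 0.4371 -0.3919  0.0757] rect [ 0.4368 -0.3906  0.1444  0.1465  0.5372]
blob [414 135  45  35 721] ztop 0.0866 circ [ 0.7033 -0.3232  0.0401] rect [ 7.02300e-01 -3.22900e-01  7.72000e-02  7.66000e-02  8.90373e+01]
blob [173 141  28  27 545] ztop 0.0385 circ [0.6939 0.3564 0.0378] rect [6.92600e-01 3.53800e-01 5.89000e-02 6.22000e-02 7.94786e+01]
blob [229 234  23  22 385] ztop 0.0457 circ [0.4533 0.1981 0.0271] rect [ 
[... 1408 characters left out ...]
e-01 3.53000e-01 5.66000e-02 6.39000e-02 7.82888e+01]
blob [275 216  21  24 428] ztop 0.046 circ [ 0.6583 -0.108   0.0281] rect [ 6.59100e-01 -1.07100e-01  5.13000e-02  5.48000e-02  6.38736e+01]
blob [269 156  22  25 409] ztop 0.0515 circ [ 0.4581 -0.0279  0.0338] rect [ 0.4582 -0.0292  0.0597  0.0634 19.9492]
blob [229 184  21  22 375] ztop 0.0463 circ [ 0.496  -0.1713  0.0276] rect [ 4.96100e-01 -1.71200e-01  4.95000e-02  5.51000e-02  6.85718e+01]
blob [338 177  14  31 327] ztop 0.098 circ [0.6421 0.0776 0.0147] rect [6.41800e-01 7.75000e-02 2.11000e-02 2.89000e-02 6.10382e+01]
blob [339 133  18  21 308] ztop 0.0464 circ [0.4562 0.199  0.0307] rect [ 0.4552  0.1985  0.0512  0.0549 42.002 ]
```

step_arm([
  {"slide": [0,0,0],"rotation": [0,0.742,0],"claw": -1},
  {"slide": [0,0,0],"rotation": [0,0.742,0],"claw": -1},
  {"slide": [0,0,0],"rotation": [0,0.742,0],"claw": -1},
  {"slide": [0,0,0],"rotation": [0,0,0],"claw": -1},
], newtons=20)

```text
time_s: 0.6
eef_pos: [0.221, -0.6374, 0.238]
orientation: [-1.209, 1.209, -1.207]
wrist_force: [-1.3, 0.1, 0.5]
gripper_width: 0.0883
```

```bash
cat > go.py <<'E'
import sys; from h import *
from scipy.spatial.transform import Rotation as Ro
s=r.state(); p=s["eef_pos"]; R=Ro.from_rotvec(s["orientation"]).as_matrix()
print("t",round(s["time_s"],2),"p",p.round(4),"q",s["q"].round(2),"w",s["gripper_width"].round(4),"F",s["wrist_force"].round(1),"x",R[:,0].round(3),"y",R[:,1].round(3))
for a in sys.argv[1:]:
    t=np.array(eval(a)); print("to",t,"units",(R.T@(t-p)/.06).round(3)); p=t
E
python3 go.py ".456,-.0285,.15"
```

```text
Traceback (most recent call last):
  File "go.py", line 4, in <module>
    print("t",round(s["time_s"],2),"p",p.round(4),"q",s["q"].round(2),"w",s["gripper_width"].round(4),"F",s["wrist_force"].round(1),"x",R[:,0].round(3),"y",R[:,1].round(3))
                                                                          ^^^^^^^^^^^^^^^^^^^^^^^^
AttributeError: 'float' object has no attribute 'round'
```

step_arm([
  {"slide": [-0.923,0.133,0.356],"rotation": [0,0,0],"claw": -1},
  {"slide": [-0.923,0.133,0.356],"rotation": [0,0,0],"claw": -1},
  {"slide": [-0.923,0.133,0.356],"rotation": [0,0,0],"claw": -1},
  {"slide": [-0.923,0.133,0.356],"rotation": [0,0,0],"claw": -1},
  {"slide": [-0.923,0.133,0.356],"rotation": [0,0,0],"claw": -1},
  {"slide": [-0.923,0.133,0.356],"rotation": [0,0,0],"claw": -1},
  {"slide": [-0.923,0.133,0.356],"rotation": [0,0,0],"claw": -1},
  {"slide": [-0.923,0.133,0.356],"rotation": [0,0,0],"claw": -1},
  {"slide": [-0.923,0.133,0.356],"rotation": [0,0,0],"claw": -1},
  {"slide": [-0.923,0.133,0.356],"rotation": [0,0,0],"claw": -1},
  {"slide": [-0.923,0.133,0.356],"rotation": [0,0,0],"claw": -1},
  {"slide": [0,0,0],"rotation": [0,0,0],"claw": -1},
])

```text
time_s: 2.1
eef_pos: [0.4564, -0.0251, 0.1503]
orientation: [-1.213, 1.204, -1.202]
wrist_force: [0.4, -0.2, -0.7]
gripper_width: 0.0885
```

```bash
sed -i 's/s\["gripper_width"\].round(4)/round(s["gripper_width"],4)/' go.py
cat > look.py <<'E'
import sys; from h import *
f=r.grab_frame("wrist"); np.save("wrist.npy",f,allow_pickle=True); cv2.imwrite(f"pics/{sys.argv[1]}.png",f["color"])
P=cloud(f); H=np.nan_to_num(P[...,2],nan=-1)
T=np.array(f["camera_from_world"]); print("cam",(-T[:3,:3].T@T[:3,3]).round(3))
for st,k in comp((H>.012)&(H<.12)):
    if st[4]>300:
        q=P[k]; zt=np.nanpercentile(q[:,2],97); t=q[q[:,2]>zt-.006]; print(st,zt.round(4),circ(t))
E
python3 go.py ".456,-.0285,.023"; python3 look.py w1
```

```text
t 2.1 p [ 0.4564 -0.0251  0.1503] q [-0.11 -0.08  2.15  0.    1.07  1.45] w 0.0885 F [ 0.4 -0.2 -0.7] x [ 0.009 -1.    -0.001] y [-0.001  0.001 -1.   ]
to [ 0.456  -0.0285  0.023 ] units [ 0.059  2.122 -0.005]
cam [ 0.522 -0.025  0.296]
[   2  158   93   72 5067] 0.0437 [0.455  0.198  0.0283]
[ 463  114   88   72 5008] 0.0435 [ 0.4945 -0.1707  0.0275]
[ 286  154   81   84 2473] 0.049 [ 0.4565 -0.0298  0.0311]
```

View pics/w1.png

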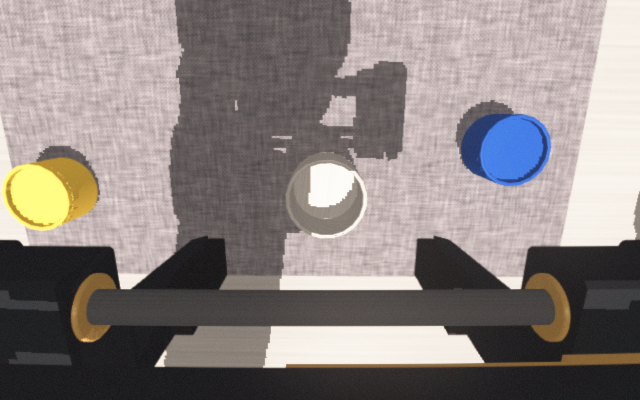

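step_arm([
  {"slide": [0.03,0.7,0],"rotation": [0,0,0],"claw": -1},
  {"slide": [0.01,0.7,0],"rotation": [0,0,0],"claw": -1},
  {"slide": [0,0.5,0],"rotation": [0,0,0],"claw": -1},
  {"slide": [0,0.22,0],"rotation": [0,0,0],"claw": -1},
  {"slide": [0,0,0],"rotation": [0,0,0],"claw": -1},
  {"slide": [0,0,0],"rotation": [0,0,0],"claw": -1},
])

```text
time_s: 2.9
eef_pos: [0.4574, -0.0316, 0.025]
orientation: [-1.207, 1.208, -1.211]
wrist_force: [-0.0, 0.1, 0.1]
gripper_width: 0.0879
```

```bash
python3 go.py ".456,-.029,.023"
```

```text
t 2.9 p [ 0.4574 -0.0316  0.025 ] q [-0.12  0.1   2.24 -0.    0.8   1.45] w 0.0879 F [-0.   0.1  0.1] x [-0.001 -1.     0.   ] y [ 0.002 -0.    -1.   ]
to [ 0.456 -0.029  0.023] units [-0.044  0.034 -0.024]
```

step_arm([
  {"slide": [-0.044,0.0,-0.02],"rotation": [0,0,0],"claw": -1},
  {"slide": [0,0,0],"rotation": [0,0,0],"claw": 1},
  {"slide": [0,0,0],"rotation": [0,0,0],"claw": 1},
  {"slide": [0,0,0],"rotation": [0,0,0],"claw": 1},
  {"slide": [0,0,0],"rotation": [0,0,0],"claw": 1},
  {"slide": [0,0,0],"rotation": [0,0,0],"claw": 1},
  {"slide": [0,0,0],"rotation": [0,0,0],"claw": 1},
  {"slide": [0,-0.4,0],"rotation": [0,0,0],"claw": 1},
  {"slide": [0,-0.7,0],"rotation": [0,0,0],"claw": 1},
  {"slide": [0,-0.6,0],"rotation": [0,0,0],"claw": 1},
  {"slide": [0,0,0],"rotation": [0,0,0],"claw": 1},
], newtons=20)

```text
time_s: 4.28
eef_pos: [0.4574, -0.0287, 0.1283]
orientation: [-1.205, 1.204, -1.213]
wrist_force: [-0.2, -0.3, -0.4]
gripper_width: 0.0618
```

```bash
python3 go.py ".4383,-.3922,.125" ".4383,-.3922,.027"
```

```text
t 4.28 p [ 0.4574 -0.0287  0.1283] q [-0.12 -0.06  2.17 -0.    1.02  1.45] w 0.0618 F [-0.2 -0.3 -0.4] x [-0.    -1.     0.001] y [ 0.006 -0.001 -1.   ]
to [ 0.4383 -0.3922  0.125 ] units [ 6.059  0.058 -0.319]
to [ 0.4383 -0.3922  0.027 ] units [-1.000e-03  1.633e+00 -1.000e-02]
```

step_arm([
  {"slide": [0.4,0,-0.03],"rotation": [0,0,0],"claw": 1},
  {"slide": [0.8,0,-0.03],"rotation": [0,0,0],"claw": 1},
  {"slide": [0.8,0,-0.03],"rotation": [0,0,0],"claw": 1},
  {"slide": [0.8,0,-0.04],"rotation": [0,0,0],"claw": 1},
  {"slide": [0.8,0,-0.04],"rotation": [0,0,0],"claw": 1},
  {"slide": [0.8,0,-0.04],"rotation": [0,0,0],"claw": 1},
  {"slide": [0.8,0,-0.04],"rotation": [0,0,0],"claw": 1},
  {"slide": [0.6,0,-0.04],"rotation": [0,0,0],"claw": 1},
  {"slide": [0.26,0,-0.03],"rotation": [0,0,0],"claw": 1},
  {"slide": [0,0,0],"rotation": [0,0,0],"claw": 1},
  {"slide": [0,0,0],"rotation": [0,0,0],"claw": 1},
])

```text
time_s: 5.65
eef_pos: [0.4354, -0.3903, 0.1248]
orientation: [-1.209, 1.211, -1.207]
wrist_force: [-0.8, 0.4, -0.6]
gripper_width: 0.0611
```

```bash
python3 go.py ".4383,-.3922,.027"; python3 look.py w2
```

```text
t 5.65 p [ 0.4354 -0.3903  0.1248] q [-0.77  0.19  1.91  0.    1.04  0.8 ] w 0.0611 F [-0.8  0.4 -0.6] x [ 0.001 -1.    -0.002] y [-0.001  0.002 -1.   ]
to [ 0.4383 -0.3922  0.027 ] units [0.035 1.63  0.05 ]
cam [ 0.501 -0.391  0.271]
[ 226   93  196  146 8270] 0.0188 [ 0.4392 -0.3929  0.0748]
[ 262  211  117   79 7662] 0.117 [ 0.4361 -0.3909  0.0282]
[   0   82   66   81 4299] 0.0436 [ 0.4939 -0.1744  0.0269]
[264 181 114  37 596] 0.1197 [ 0.4519 -0.3907  0.027 ]
```

View pics/w2.png

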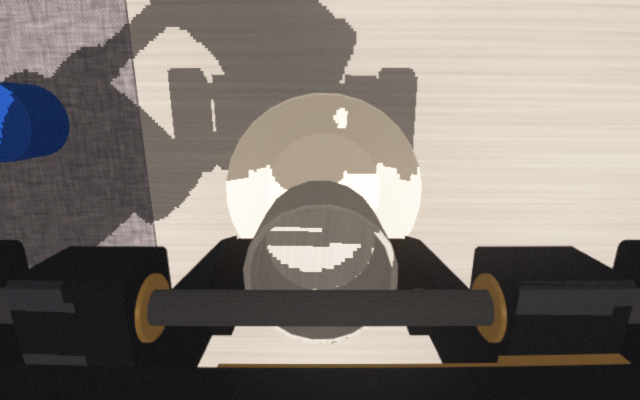

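step_arm([
  {"slide": [0.035,0.4,0.05],"rotation": [0,0,0],"claw": 1},
  {"slide": [0,0.6,0],"rotation": [0,0,0],"claw": 1},
  {"slide": [0,0.4,0],"rotation": [0,0,0],"claw": 1},
  {"slide": [0,0.15,0],"rotation": [0,0,0],"claw": 1},
  {"slide": [0,0.05,0],"rotation": [0,0,0],"claw": 1},
  {"slide": [0,0,0],"rotation": [0,0,0],"claw": 1},
  {"slide": [0,0,0],"rotation": [0,0,0],"claw": 1},
])

```text
time_s: 6.58
eef_pos: [0.4395, -0.3947, 0.031]
orientation: [-1.209, 1.207, -1.211]
wrist_force: [0.2, -0.4, -0.8]
gripper_width: 0.0615
```

```bash
python3 go.py ".4383,-.3922,.027"
```

```text
t 6.58 p [ 0.4395 -0.3947  0.031 ] q [-0.77  0.31  1.96  0.    0.87  0.8 ] w 0.0615 F [ 0.2 -0.4 -0.8] x [-0.    -1.     0.002] y [ 0.002 -0.002 -1.   ]
to [ 0.4383 -0.3922  0.027 ] units [-0.042  0.066 -0.02 ]
```

step_arm([
  {"slide": [0,0.03,0],"rotation": [0,0,0],"claw": 1},
  {"slide": [0,0.03,0],"rotation": [0,0,0],"claw": 1},
  {"slide": [0,0,0],"rotation": [0,0,0],"claw": 1},
])

```text
time_s: 6.95
eef_pos: [0.4387, -0.3941, 0.026]
orientation: [-1.209, 1.209, -1.209]
wrist_force: [-0.2, 0.5, -0.3]
gripper_width: 0.0614
```

```bash
python3 go.py ".4383,-.3922,.027"
```

```text
t 6.95 p [ 0.4387 -0.3941  0.026 ] q [-0.77  0.32  1.96 -0.    0.86  0.8 ] w 0.0614 F [-0.2  0.5 -0.3] x [-0. -1. -0.] y [-0.  0. -1.]
to [ 0.4383 -0.3922  0.027 ] units [-0.031 -0.016 -0.006]
```

step_arm([
  {"slide": [0,0.03,0],"rotation": [0,0,0],"claw": 1},
  {"slide": [0,0,0],"rotation": [0,0,0],"claw": 1},
])

```text
time_s: 7.2
eef_pos: [0.4387, -0.3941, 0.0259]
orientation: [-1.209, 1.21, -1.209]
wrist_force: [-2.6, 4.5, 10.5]
gripper_width: 0.0616
```

Contact (10 N up). Release and rise.

step_arm([
  {"slide": [0,-0.02,0],"rotation": [0,0,0],"claw": 1},
  {"slide": [0,0,0],"rotation": [0,0,0],"claw": -1},
  {"slide": [0,0,0],"rotation": [0,0,0],"claw": -1},
  {"slide": [0,0,0],"rotation": [0,0,0],"claw": -1},
  {"slide": [0,0,0],"rotation": [0,0,0],"claw": -1},
  {"slide": [0,-0.4,0],"rotation": [0,0,0],"claw": -1},
  {"slide": [0,-0.8,0],"rotation": [0,0,0],"claw": -1},
  {"slide": [0,-0.9,0],"rotation": [0,0,0],"claw": -1},
  {"slide": [0,-0.2,-0.4],"rotation": [0,0,0],"claw": -1},
  {"slide": [0,0,0],"rotation": [0,0,0],"claw": -1},
  {"slide": [0,0,0],"rotation": [0,0,0],"claw": -1},
])

```text
time_s: 8.57
eef_pos: [0.4145, -0.3936, 0.1625]
orientation: [-1.209, 1.211, -1.209]
wrist_force: [0.7, -0.5, 0.0]
gripper_width: 0.088
```

```bash
python3 go.py ".641,.079,.16"; python3 look.py w3
```

```text
t 8.57 p [ 0.4145 -0.3936  0.1625] q [-0.8   0.13  1.91  0.    1.1   0.77] w 0.088 F [ 0.7 -0.5  0. ] x [-0.001 -1.    -0.001] y [-0.001  0.001 -1.   ]
to [0.641 0.079 0.16 ] units [-7.878  0.048  3.77 ]
cam [ 0.48  -0.394  0.309]
[ 233   69  174  173 9500] 0.0188 [ 0.4387 -0.3929  0.0749]
[   0   56   89   74 5359] 0.0437 [ 0.494  -0.1715  0.0276]
[ 282  122   80   81 1965] 0.0511 [ 0.4404 -0.3949  0.031 ]
```

View pics/w3.png

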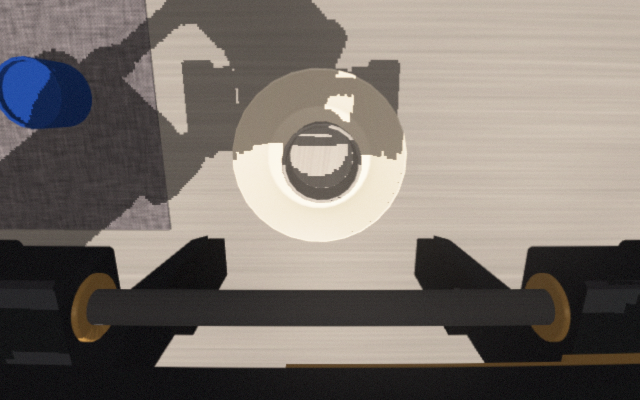

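step_arm([
  {"slide": [-0.788,0,0.377],"rotation": [0,0,0],"claw": -1},
  {"slide": [-0.788,0,0.377],"rotation": [0,0,0],"claw": -1},
  {"slide": [-0.788,0,0.377],"rotation": [0,0,0],"claw": -1},
  {"slide": [-0.788,0,0.377],"rotation": [0,0,0],"claw": -1},
  {"slide": [-0.788,0,0.377],"rotation": [0,0,0],"claw": -1},
  {"slide": [-0.788,0,0.377],"rotation": [0,0,0],"claw": -1},
  {"slide": [-0.788,0,0.377],"rotation": [0,0,0],"claw": -1},
  {"slide": [-0.788,0,0.377],"rotation": [0,0,0],"claw": -1},
  {"slide": [-0.788,0,0.377],"rotation": [0,0,0],"claw": -1},
  {"slide": [-0.788,0,0.377],"rotation": [0,0,0],"claw": -1},
  {"slide": [0,0,0],"rotation": [0,0,0],"claw": -1},
  {"slide": [0,0,0],"rotation": [0,0,0],"claw": -1},
])

```text
time_s: 10.12
eef_pos: [0.6402, 0.0789, 0.1618]
orientation: [-1.212, 1.21, -1.208]
wrist_force: [-0.0, 0.1, -1.1]
gripper_width: 0.0881
```

```bash
python3 look.py w4; for i in 1 2 3; do python3 go.py ".641,.079,.063"; done
```

```text
cam [0.706 0.078 0.308]
[ 500  136   86   69 4634] 0.0435 [ 0.658  -0.1072  0.0279]
[ 190    0  357   22 4442] 0.0422 [0.7791 0.0444 0.127 ]
[   0   85   38   84 2803] 0.0352 [0.6918 0.3352 0.0325]
[ 299  165   46   66 2356] 0.0961 [0.6412 0.0778 0.0132]
[ 171  338   60   30 1287] 0.0433 [0.4697 0.1981 0.0227]
[  0 229  66  17 632] 0.0321 [0.5925 0.3425 0.0239]
t 10.18 p [0.6401 0.0782 0.1621] q [ 0.08  0.26  1.75 -0.    1.13  1.65] w 0.0884 F [-1.   0.8 -0.2] x [-0.    -1.     0.001] y [-0.002 -0.001 -1.   ]
to [0.641 0.079 0.063] units [-0.015  1.652  0.019]
t 10.18 p [0.6401 0.0782 0.1621] q [ 0.08  0.26  1.75 -0.    1.13  1.65] w 0.0884 F [-1.   0.8 -0.2] x [-0.    -1.     0.001] y [-0.002 -0.001 -1.   ]
to [0.641 0.079 0.063] units [-0.015  1.652  0.019]
t 10.18 p [0.6401 0.0782 0.1621] q [ 0.08  0.26  1.75 -0.    1.13  1.65] w 0.0884 F [-1.   0.8 -0.2] x [-0.    -1.     0.001] y [-0.002 -0.001 -1.   ]
to [0.641 0.079 0.063] units [-0.015  1.652  0.019]
```

step_arm([
  {"slide": [0,0.5,0.015],"rotation": [0,0,0],"claw": -1},
  {"slide": [0,0.6,0],"rotation": [0,0,0],"claw": -1},
  {"slide": [0,0.4,0],"rotation": [0,0,0],"claw": -1},
  {"slide": [0,0.15,0],"rotation": [0,0,0],"claw": -1},
  {"slide": [0,0,0],"rotation": [0,0,0],"claw": -1},
  {"slide": [0,0,0],"rotation": [0,0,0],"claw": -1},
], newtons=15)

```text
time_s: 10.92
eef_pos: [0.6429, 0.0784, 0.066]
orientation: [-1.207, 1.208, -1.211]
wrist_force: [1.5, 0.2, -0.6]
gripper_width: 0.0877
```

step_arm([
  {"slide": [0,0,0],"rotation": [0,0,0],"claw": 1},
  {"slide": [0,0,0],"rotation": [0,0,0],"claw": 1},
  {"slide": [0,0,0],"rotation": [0,0,0],"claw": 1},
  {"slide": [0,0,0],"rotation": [0,0,0],"claw": 1},
  {"slide": [0,0,0],"rotation": [0,0,0],"claw": 1},
  {"slide": [0,0,0],"rotation": [0,0,0],"claw": 1},
  {"slide": [0,0,0],"rotation": [0,0,0],"claw": 1},
])

```text
time_s: 11.8
eef_pos: [0.6418, 0.0787, 0.0645]
orientation: [-1.209, 1.209, -1.209]
wrist_force: [-0.4, -0.5, -0.3]
gripper_width: 0.0252
```

step_arm([
  {"slide": [0,-0.2,0],"rotation": [0,0,0],"claw": 1},
  {"slide": [0,-0.5,0],"rotation": [0,0,0],"claw": 1},
  {"slide": [0,-0.6,0],"rotation": [0,0,0],"claw": 1},
  {"slide": [0,-0.5,0],"rotation": [0,0,0],"claw": 1},
  {"slide": [0.2,0,-0.08],"rotation": [0,0,0],"claw": 1},
  {"slide": [0.4,0,-0.17],"rotation": [0,0,0],"claw": 1},
  {"slide": [0.6,0,-0.25],"rotation": [0,0,0],"claw": 1},
  {"slide": [0.7,0,-0.3],"rotation": [0,0,0],"claw": 1},
  {"slide": [0.7,0,-0.3],"rotation": [0,0,0],"claw": 1},
  {"slide": [0.7,0,-0.3],"rotation": [0,0,0],"claw": 1},
  {"slide": [0.7,0,-0.3],"rotation": [0,0,0],"claw": 1},
  {"slide": [0.7,0,-0.3],"rotation": [0,0,0],"claw": 1},
])

```text
time_s: 13.3
eef_pos: [0.5182, -0.2051, 0.17]
orientation: [-1.211, 1.214, -1.207]
wrist_force: [1.2, 0.2, -1.1]
gripper_width: 0.0253
```

step_arm([
  {"slide": [0.7,0,-0.3],"rotation": [0,0,0],"claw": 1},
  {"slide": [0.7,0,-0.3],"rotation": [0,0,0],"claw": 1},
  {"slide": [0.7,0,-0.3],"rotation": [0,0,0],"claw": 1},
  {"slide": [0.6,0,-0.25],"rotation": [0,0,0],"claw": 1},
  {"slide": [0.39,0,-0.17],"rotation": [0,0,0],"claw": 1},
  {"slide": [0.2,0,-0.08],"rotation": [0,0,0],"claw": 1},
  {"slide": [0,0,0],"rotation": [0,0,0],"claw": 1},
  {"slide": [0,0,0],"rotation": [0,0,0],"claw": 1},
])

```text
time_s: 14.3
eef_pos: [0.4376, -0.3997, 0.1719]
orientation: [-1.209, 1.21, -1.208]
wrist_force: [-0.2, -0.1, -1.1]
gripper_width: 0.0256
```

```bash
python3 look.py w5; python3 go.py ".4404,-.3949,.071"
python3 - <<'E'
from h import *
f=np.load("wrist.npy",allow_pickle=True).item(); t=r.grab_frame("top"); np.save("top.npy",t,allow_pickle=True); cv2.imwrite("pics/c5.png",np.vstack([f["color"][:,:],cv2.resize(t["color"][180:300,400:592],(640,400))])[200:])
E
```

```text
cam [ 0.503 -0.401  0.318]
[ 230   98  166  144 6776] 0.0188 [ 0.4385 -0.3929  0.0751]
[   3   89   91   68 4942] 0.0438 [ 0.494  -0.1711  0.028 ]
[ 276  148   76   71 1387] 0.1179 [ 0.4427 -0.4012  0.017 ]
t 14.35 p [ 0.4379 -0.3996  0.1721] q [-0.78  0.16  1.85  0.    1.13  0.79] w 0.0253 F [ 0.3  0.3 -0.6] x [ 0.001 -1.    -0.001] y [-0.     0.001 -1.   ]
to [ 0.4404 -0.3949  0.071 ] units [-0.077  1.686  0.042]
```

View pics/w5.png

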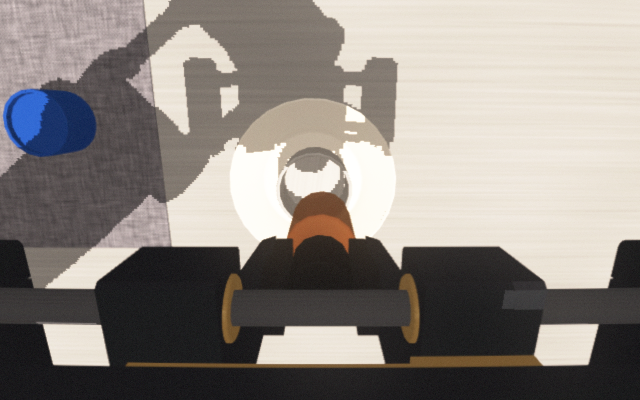

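step_arm([
  {"slide": [-0.077,0.1,0.042],"rotation": [0,0,0],"claw": 1},
  {"slide": [0,0.3,0],"rotation": [0,0,0],"claw": 1},
  {"slide": [0,0.2,0],"rotation": [0,0,0],"claw": 1},
  {"slide": [0,0,0],"rotation": [0,0,0],"claw": 1},
  {"slide": [0,0,0],"rotation": [0,0,0],"claw": 1},
])

```text
time_s: 15.02
eef_pos: [0.4404, -0.3961, 0.1363]
orientation: [-1.209, 1.21, -1.209]
wrist_force: [0.8, -0.5, -0.8]
gripper_width: 0.0255
```

step_arm([
  {"slide": [0,0.3,0],"rotation": [0,0,0],"claw": 1},
  {"slide": [0,0.35,0],"rotation": [0,0,0],"claw": 1},
  {"slide": [0,0.25,0],"rotation": [0,0,0],"claw": 1},
  {"slide": [0,0.1,0],"rotation": [0,0,0],"claw": 1},
  {"slide": [0,0,0],"rotation": [0,0,0],"claw": 1},
  {"slide": [0,0,0],"rotation": [0,0,0],"claw": 1},
])

```text
time_s: 15.78
eef_pos: [0.4409, -0.3965, 0.0773]
orientation: [-1.209, 1.208, -1.211]
wrist_force: [-0.8, -0.1, -1.3]
gripper_width: 0.025
```

step_arm([
  {"slide": [-0.02,0.06,0],"rotation": [0,0,0],"claw": 1},
  {"slide": [0,0,0],"rotation": [0,0,0],"claw": 1},
  {"slide": [0,0,0],"rotation": [0,0,0],"claw": 1},
])

```text
time_s: 16.15
eef_pos: [0.4404, -0.3948, 0.073]
orientation: [-1.209, 1.209, -1.209]
wrist_force: [-0.2, -1.2, -1.5]
gripper_width: 0.0257
```

step_arm([
  {"slide": [0,0.03,0],"rotation": [0,0,0],"claw": 1},
  {"slide": [0,0,0],"rotation": [0,0,0],"claw": 1},
  {"slide": [0,0,0],"rotation": [0,0,0],"claw": 1},
])

```text
time_s: 16.52
eef_pos: [0.4403, -0.3948, 0.0711]
orientation: [-1.209, 1.209, -1.209]
wrist_force: [-0.6, -0.5, -0.7]
gripper_width: 0.0257
```

step_arm([
  {"slide": [0,0.02,0],"rotation": [0,0,0],"claw": 1},
  {"slide": [0,0,0],"rotation": [0,0,0],"claw": 1},
])

```text
time_s: 16.77
eef_pos: [0.4406, -0.3951, 0.0704]
orientation: [-1.209, 1.209, -1.21]
wrist_force: [0.2, 0.4, 1.9]
gripper_width: 0.0247
```

step_arm([
  {"slide": [0,0,0],"rotation": [0,0,0],"claw": 0.1},
  {"slide": [0,0,0],"rotation": [0,0,0],"claw": -0.3},
  {"slide": [0,0,0],"rotation": [0,0,0],"claw": -1},
  {"slide": [0,0,0],"rotation": [0,0,0],"claw": -1},
  {"slide": [0,0,0],"rotation": [0,0,0],"claw": -1},
  {"slide": [0,-0.4,0],"rotation": [0,0,0],"claw": -1},
  {"slide": [0,-0.8,0],"rotation": [0,0,0],"claw": -1},
  {"slide": [0,-0.4,0],"rotation": [0,0,0],"claw": -1},
  {"slide": [0,0,0],"rotation": [0,0,0],"claw": -1},
  {"slide": [0,0,0],"rotation": [0,0,0],"claw": -1},
])

```text
time_s: 18.02
eef_pos: [0.4397, -0.3942, 0.1646]
orientation: [-1.209, 1.211, -1.208]
wrist_force: [-0.1, 0.5, -0.2]
gripper_width: 0.0881
```

```bash
python3 look.py w6; python3 go.py ".4942,-.1707,.14" ".4942,-.1707,.016"
```

```text
cam [ 0.506 -0.395  0.311]
[ 234  100  170  166 8864] 0.0188 [ 0.4386 -0.3928  0.0749]
[   2   91   93   70 5168] 0.0438 [ 0.4943 -0.1712  0.0283]
[ 282  151   78   83 4080] 0.1019 [ 0.44  -0.396  0.013]
t 18.07 p [ 0.4395 -0.394   0.164 ] q [-0.77  0.16  1.87 -0.    1.11  0.8 ] w 0.0879 F [ 0.8  0.2 -0.6] x [-0.    -1.    -0.002] y [-0.002  0.002 -1.   ]
to [ 0.4942 -0.1707  0.14  ] units [-3.72   0.406  0.913]
to [ 0.4942 -0.1707  0.016 ] units [0.004 2.067 0.004]
```

View pics/w6.png

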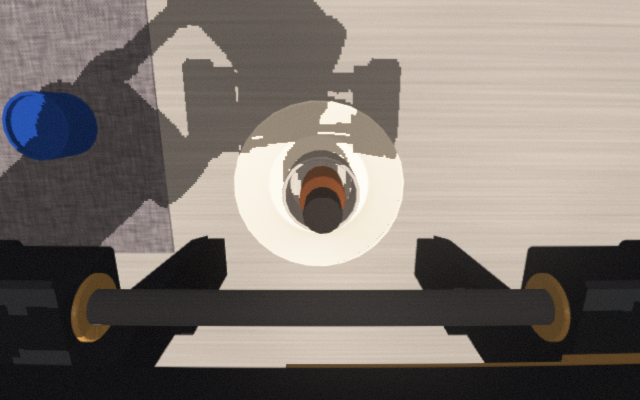

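step_arm([
  {"slide": [-0.74,0,0.182],"rotation": [0,0,0],"claw": -1},
  {"slide": [-0.74,0,0.182],"rotation": [0,0,0],"claw": -1},
  {"slide": [-0.74,0,0.182],"rotation": [0,0,0],"claw": -1},
  {"slide": [-0.74,0,0.182],"rotation": [0,0,0],"claw": -1},
  {"slide": [-0.74,0,0.182],"rotation": [0,0,0],"claw": -1},
  {"slide": [0,0.4,0],"rotation": [0,0,0],"claw": -1},
  {"slide": [0,0.6,0],"rotation": [0,0,0],"claw": -1},
  {"slide": [0,0,0],"rotation": [0,0,0],"claw": -1},
  {"slide": [0,0,0],"rotation": [0,0,0],"claw": -1},
])

```text
time_s: 19.2
eef_pos: [0.4948, -0.1729, 0.1057]
orientation: [-1.209, 1.21, -1.209]
wrist_force: [-0.1, 0.5, -0.2]
gripper_width: 0.0882
```

```bash
python3 go.py ".4942,-.1709,.016"
```

```text
t 19.2 p [ 0.4948 -0.1729  0.1057] q [-0.38  0.1   2.05  0.    0.98  1.19] w 0.0882 F [-0.1  0.5 -0.2] x [-0. -1. -0.] y [-0.001  0.    -1.   ]
to [ 0.4942 -0.1709  0.016 ] units [-0.032  1.496 -0.008]
```

Descend, grip with 20 N, lift.

step_arm([
  {"slide": [-0.032,0.6,0],"rotation": [0,0,0],"claw": -1},
  {"slide": [0,0.5,0],"rotation": [0,0,0],"claw": -1},
  {"slide": [0,0.3,0],"rotation": [0,0,0],"claw": -1},
  {"slide": [0,0.1,0],"rotation": [0,0,0],"claw": -1},
  {"slide": [0,0,0],"rotation": [0,0,0],"claw": -1},
  {"slide": [0,0,0],"rotation": [0,0,0],"claw": -1},
], newtons=20)

```text
time_s: 19.95
eef_pos: [0.4961, -0.1714, 0.0171]
orientation: [-1.208, 1.207, -1.211]
wrist_force: [-0.7, -0.4, 1.0]
gripper_width: 0.0883
```

step_arm([
  {"slide": [0,0,0],"rotation": [0,0,0],"claw": 1},
  {"slide": [0,0,0],"rotation": [0,0,0],"claw": 1},
  {"slide": [0,0,0],"rotation": [0,0,0],"claw": 1},
  {"slide": [0,0,0],"rotation": [0,0,0],"claw": 1},
  {"slide": [0,0,0],"rotation": [0,0,0],"claw": 1},
  {"slide": [0,0,0],"rotation": [0,0,0],"claw": 1},
])

```text
time_s: 20.7
eef_pos: [0.495, -0.1709, 0.016]
orientation: [-1.209, 1.209, -1.209]
wrist_force: [-0.5, -0.1, 1.3]
gripper_width: 0.0532
```

```bash
python3 go.py
python3 - <<'E'
from h import *
# sorter: well circle from top camera, crop enlarged
f=np.load("top.npy",allow_pickle=True).item()
c=cv2.resize(f["color"][170:260,130:220],(720,720),interpolation=cv2.INTER_CUBIC)
cv2.imwrite("pics/s6.png",cv2.convertScaleAbs(c,alpha=1.4)[:600])
E
```

```text
t 20.7 p [ 0.495  -0.1709  0.016 ] q [-0.38  0.23  2.11  0.    0.8   1.19] w 0.0532 F [-0.5 -0.1  1.3] x [-0. -1. -0.] y [-0.  0. -1.]
```

View pics/s6.png

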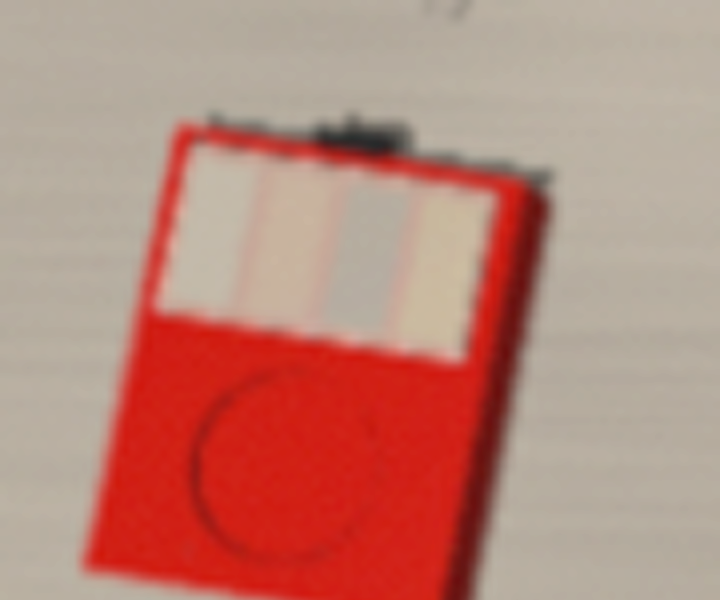

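step_arm([
  {"slide": [0,-0.4,0],"rotation": [0,0,0],"claw": 1},
  {"slide": [0,-0.8,0],"rotation": [0,0,0],"claw": 1},
  {"slide": [0,-0.8,0],"rotation": [0,0,0],"claw": 1},
  {"slide": [-0.4,-0.3,-0.1],"rotation": [0,0,0],"claw": 1},
  {"slide": [-0.85,0,-0.1],"rotation": [0,0,0],"claw": 1},
  {"slide": [-0.85,0,-0.1],"rotation": [0,0,0],"claw": 1},
  {"slide": [-0.85,0,-0.1],"rotation": [0,0,0],"claw": 1},
  {"slide": [-0.85,0,-0.1],"rotation": [0,0,0],"claw": 1},
  {"slide": [-0.85,0,-0.1],"rotation": [0,0,0],"claw": 1},
  {"slide": [-0.85,0,-0.1],"rotation": [0,0,0],"claw": 1},
  {"slide": [-0.85,0,-0.1],"rotation": [0,0,0],"claw": 1},
  {"slide": [-0.85,0,-0.1],"rotation": [0,0,0],"claw": 1},
])

```text
time_s: 22.2
eef_pos: [0.4404, 0.2626, 0.1537]
orientation: [-1.209, 1.209, -1.209]
wrist_force: [0.4, 0.2, 0.4]
gripper_width: 0.0535
```

step_arm([
  {"slide": [-0.85,0,-0.1],"rotation": [0,0,0],"claw": 1},
  {"slide": [-0.7,0,-0.1],"rotation": [0,0,0],"claw": 1},
  {"slide": [-0.4,0,0],"rotation": [0,0,0],"claw": 1},
  {"slide": [0,0,0],"rotation": [0,0,0],"claw": 1},
  {"slide": [0,0,0],"rotation": [0,0,0],"claw": 1},
])

```text
time_s: 22.82
eef_pos: [0.4291, 0.3769, 0.1535]
orientation: [-1.21, 1.21, -1.21]
wrist_force: [0.5, 0.3, -1.8]
gripper_width: 0.0536
```

```bash
python3 go.py; python3 look.py w7
python3 - <<'E'
from h import *
f=np.load("top.npy",allow_pickle=True).item(); print("top well",onplane(f,[[165.9,228]],.04))
E
```

```text
t 22.82 p [0.4291 0.3769 0.1535] q [ 0.68  0.14  1.92 -0.    1.09  2.25] w 0.0536 F [ 0.5  0.3 -1.8] x [-0.001 -1.     0.001] y [-0.001 -0.001 -1.   ]
cam [0.495 0.376 0.3  ]
[  211     0   188   182 28466] 0.046 [0.5132 0.3911 0.0878]
[ 497  127   90   72 4978] 0.0435 [0.4555 0.1984 0.0278]
top well [[0.49214428 0.39207213 0.04      ]]
```

View pics/w7.png

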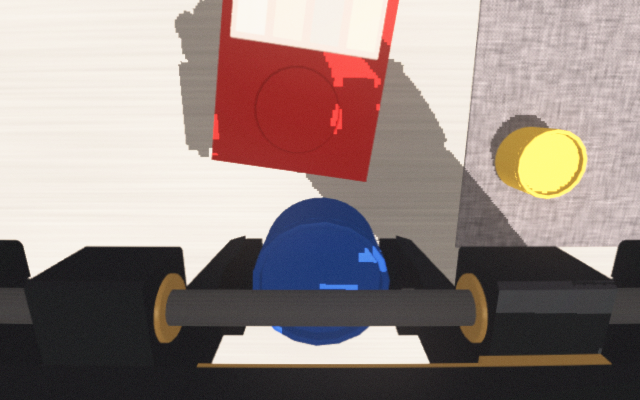

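```bash
python3 - <<'E'
from h import *
f=np.load("wrist.npy",allow_pickle=True).item(); P=cloud(f)
e=onplane(f,[[255,110],[340,110],[297,66],[297,153]],.04); print(e.round(4), e[:2].mean(0)[1], e[2:].mean(0)[0])
c=onplane(f,[[212,160],[368,181]],.04); print(c.round(4))
m=c.mean(0)[:2]; d=(c[0]-c[1])[:2]; L=np.linalg.norm(d); x=np.array([d[1],-d[0]])/L; print("edge len",L,"xaxis",x,"well",m+.045*x)
k=np.zeros((400,640),bool); k[60:160,245:350]=1; w=k&(P[...,2]>.031)&(P[...,2]<.0375)&(P[...,0]<.535)
print(w.sum(), [ (np.percentile(P[w][:,i],2)+np.percentile(P[w][:,i],98))/2 for i in(0,1)], circ(P[w]), np.median(P[w],0))
E
python3 go.py ".493,.392,.1535"
```

```text
[[0.4947 0.4244 0.04  ]
 [0.4946 0.3617 0.04  ]
 [0.5252 0.3929 0.04  ]
 [0.463  0.394  0.04  ]] 0.39307361420359693 0.4940744200089646
[[0.4577 0.4592 0.04  ]
 [0.4412 0.3392 0.04  ]]
edge len 0.12108160772549775 xaxis [ 0.99067048 -0.13627915] well [0.49406084 0.39308392]
5518 [np.float64(0.49399738711750296), np.float64(0.39387655630910967)] [0.4852 0.3905 0.043 ] [0.4953327  0.39391067 0.03514239]
t 22.88 p [0.4291 0.3767 0.1536] q [ 0.68  0.14  1.92 -0.    1.09  2.25] w 0.0536 F [ 0.1  0.4 -0.8] x [-0.001 -1.     0.001] y [-0.001 -0.001 -1.   ]
to [0.493  0.392  0.1535] units [-0.256  0.     1.064]
```

step_arm([
  {"slide": [-0.07,0,0.3],"rotation": [0,0,0],"claw": 1},
  {"slide": [-0.1,0,0.45],"rotation": [0,0,0],"claw": 1},
  {"slide": [-0.1,0,0.34],"rotation": [0,0,0],"claw": 1},
  {"slide": [0,0.4,0],"rotation": [0,0,0],"claw": 1},
  {"slide": [0,0.6,0],"rotation": [0,0,0],"claw": 1},
  {"slide": [0,0.35,0],"rotation": [0,0,0],"claw": 1},
  {"slide": [0,0,0],"rotation": [0,0,0],"claw": 1},
  {"slide": [0,0,0],"rotation": [0,0,0],"claw": 1},
])

```text
time_s: 23.88
eef_pos: [0.4955, 0.3947, 0.0741]
orientation: [-1.207, 1.209, -1.209]
wrist_force: [-0.0, 0.1, -1.2]
gripper_width: 0.0536
```

```bash
python3 go.py ".4945,.393,.048"
```

```text
t 23.88 p [0.4955 0.3947 0.0741] q [ 0.63  0.33  1.84 -0.    0.97  2.2 ] w 0.0536 F [-0.   0.1 -1.2] x [-0.    -1.    -0.001] y [ 0.002  0.001 -1.   ]
to [0.4945 0.393  0.048 ] units [ 0.028  0.434 -0.018]
```

step_arm([
  {"slide": [0.02,0.2,-0.01],"rotation": [0,0,0],"claw": 1},
  {"slide": [0,0.15,0],"rotation": [0,0,0],"claw": 1},
  {"slide": [0,0.04,0],"rotation": [0,0,0],"claw": 1},
  {"slide": [0,0,0],"rotation": [0,0,0],"claw": 1},
  {"slide": [0,0,0],"rotation": [0,0,0],"claw": 1},
])

```text
time_s: 24.5
eef_pos: [0.494, 0.3933, 0.0498]
orientation: [-1.209, 1.209, -1.209]
wrist_force: [-0.1, -0.5, -2.0]
gripper_width: 0.0538
```

```bash
python3 go.py ".4945,.393,.048"
```

```text
t 24.5 p [0.494  0.3933 0.0498] q [0.63 0.36 1.86 0.   0.93 2.2 ] w 0.0538 F [-0.1 -0.5 -2. ] x [-0. -1. -0.] y [ 0.  0. -1.]
to [0.4945 0.393  0.048 ] units [0.004 0.029 0.008]
```

step_arm([
  {"slide": [0,0.025,0],"rotation": [0,0,0],"claw": 1},
  {"slide": [0,0,0],"rotation": [0,0,0],"claw": 1},
  {"slide": [0,0,0],"rotation": [0,0,0],"claw": 1},
])

```text
time_s: 24.88
eef_pos: [0.4939, 0.3931, 0.0481]
orientation: [-1.209, 1.209, -1.209]
wrist_force: [-0.5, 0.0, -1.5]
gripper_width: 0.0538
```

step_arm([
  {"slide": [0,0.02,0],"rotation": [0,0,0],"claw": 1},
  {"slide": [0,0,0],"rotation": [0,0,0],"claw": 1},
])

```text
time_s: 25.12
eef_pos: [0.4939, 0.3932, 0.048]
orientation: [-1.209, 1.209, -1.209]
wrist_force: [-2.7, -1.7, 6.6]
gripper_width: 0.0533
```

step_arm([
  {"slide": [0,-0.01,0],"rotation": [0,0,0],"claw": 1},
  {"slide": [0,0,0],"rotation": [0,0,0],"claw": -1},
  {"slide": [0,0,0],"rotation": [0,0,0],"claw": -1},
  {"slide": [0,0,0],"rotation": [0,0,0],"claw": -1},
  {"slide": [0,0,0],"rotation": [0,0,0],"claw": -1},
  {"slide": [0,-0.4,0],"rotation": [0,0,0],"claw": -1},
  {"slide": [0,-0.8,0],"rotation": [0,0,0],"claw": -1},
  {"slide": [0,-0.8,0],"rotation": [0,0,0],"claw": -1},
  {"slide": [0,0,-0.3],"rotation": [0,0,0],"claw": -1},
  {"slide": [0,0,0],"rotation": [0,0,0],"claw": -1},
  {"slide": [0,0,0],"rotation": [0,0,0],"claw": -1},
])

```text
time_s: 26.5
eef_pos: [0.4747, 0.3923, 0.1654]
orientation: [-1.213, 1.21, -1.209]
wrist_force: [0.2, -1.2, 0.2]
gripper_width: 0.0879
```

```bash
cat > pot.py <<'E'
from h import *
f=r.grab_frame("wrist"); P=cloud(f); h=cv2.cvtColor(f["color"],cv2.COLOR_BGR2HSV)
for c,(a,b) in R0.items():
    for st,k in comp(cv2.inRange(h,(a[0],90,40),b))[:1]:
        if st[4]<500: continue
        q=P[k]; zt=np.nanpercentile(q[:,2],95); t=q[q[:,2]>zt-.006]; n=np.linalg.lstsq(np.c_[t[:,:2]-t[:,:2].mean(0),np.ones(len(t))],t[:,2],rcond=None)[0]
        print(c,st,"ztop",zt.round(4),circ(t),"slope",n[:2].round(3))
E
python3 pot.py; python3 go.py ".4553,.1983,.14"
```

```text
blue [ 282  138   74   76 4405] ztop 0.0754 [0.4934 0.3925 0.0268] slope [0.009 0.001]
yellow [ 498  177   86   71 4493] ztop 0.0432 [0.4769 0.2553 0.0896] slope [0.159 0.397]
t 26.55 p [0.4749 0.3923 0.1654] q [ 0.65  0.21  1.81 -0.    1.13  2.22] w 0.0879 F [ 0.3  0.6 -0. ] x [ 0.    -1.     0.002] y [-0.002 -0.002 -1.   ]
to [0.4553 0.1983 0.14  ] units [ 3.233  0.43  -0.327]
```

step_arm([
  {"slide": [0.6,0,-0.06],"rotation": [0,0,0],"claw": -1},
  {"slide": [0.8,0,-0.08],"rotation": [0,0,0],"claw": -1},
  {"slide": [0.8,0,-0.08],"rotation": [0,0,0],"claw": -1},
  {"slide": [0.7,0,-0.07],"rotation": [0,0,0],"claw": -1},
  {"slide": [0.33,0.2,-0.04],"rotation": [0,0,0],"claw": -1},
  {"slide": [0,0.8,0],"rotation": [0,0,0],"claw": -1},
  {"slide": [0,0,0],"rotation": [0,0,0],"claw": -1},
  {"slide": [0,0,0],"rotation": [0,0,0],"claw": -1},
])

```text
time_s: 27.55
eef_pos: [0.4562, 0.1998, 0.1074]
orientation: [-1.21, 1.209, -1.209]
wrist_force: [0.3, -0.4, -0.1]
gripper_width: 0.0882
```

```bash
python3 pot.py; python3 go.py ".4553,.1983,.016"
```

```text
blue [   0  116   61   93 4393] ztop 0.075 [0.4901 0.3764 0.0218] slope [-0.062 -0.251]
yellow [ 281  167   83   89 5745] ztop 0.0434 [0.4549 0.1979 0.0272] slope [0.003 0.   ]
t 27.6 p [0.457  0.2001 0.1084] q [0.36 0.05 2.1  0.   0.98 1.93] w 0.0882 F [ 0.  -0.4  0.2] x [ 0.001 -1.    -0.001] y [ 0.001  0.001 -1.   ]
to [0.4553 0.1983 0.016 ] units [ 0.031  1.54  -0.03 ]
```

step_arm([
  {"slide": [0.03,0.6,-0.03],"rotation": [0,0,0],"claw": -1},
  {"slide": [0,0.5,0],"rotation": [0,0,0],"claw": -1},
  {"slide": [0,0.3,0],"rotation": [0,0,0],"claw": -1},
  {"slide": [0,0.12,0],"rotation": [0,0,0],"claw": -1},
  {"slide": [0,0,0],"rotation": [0,0,0],"claw": -1},
  {"slide": [0,0,0],"rotation": [0,0,0],"claw": 1},
  {"slide": [0,0,0],"rotation": [0,0,0],"claw": 1},
  {"slide": [0,0,0],"rotation": [0,0,0],"claw": 1},
  {"slide": [0,0,0],"rotation": [0,0,0],"claw": 1},
  {"slide": [0,0,0],"rotation": [0,0,0],"claw": 1},
  {"slide": [0,0,0],"rotation": [0,0,0],"claw": 1},
  {"slide": [0,0,0],"rotation": [0,0,0],"claw": 1},
])

```text
time_s: 29.1
eef_pos: [0.4545, 0.1976, 0.0166]
orientation: [-1.209, 1.209, -1.209]
wrist_force: [-2.0, -0.2, 4.5]
gripper_width: 0.0537
```

```bash
python3 go.py ".455,.198,.15" ".494,.3925,.15"
```

```text
t 29.1 p [0.4545 0.1976 0.0166] q [0.36 0.18 2.17 0.   0.79 1.93] w 0.0537 F [-2.  -0.2  4.5] x [-0. -1. -0.] y [ 0.  0. -1.]
to [0.455 0.198 0.15 ] units [-0.007 -2.224  0.01 ]
to [0.494  0.3925 0.15  ] units [-3.242e+00  1.000e-03  6.500e-01]
```

step_arm([
  {"slide": [0,-0.4,0],"rotation": [0,0,0],"claw": 1},
  {"slide": [0,-0.8,0],"rotation": [0,0,0],"claw": 1},
  {"slide": [0,-0.8,0],"rotation": [0,0,0],"claw": 1},
  {"slide": [-0.4,-0.22,0.08],"rotation": [0,0,0],"claw": 1},
  {"slide": [-0.8,0,0.16],"rotation": [0,0,0],"claw": 1},
  {"slide": [-0.8,0,0.16],"rotation": [0,0,0],"claw": 1},
  {"slide": [-0.7,0,0.14],"rotation": [0,0,0],"claw": 1},
  {"slide": [-0.4,0,0.08],"rotation": [0,0,0],"claw": 1},
  {"slide": [-0.13,0,0.02],"rotation": [0,0,0],"claw": 1},
  {"slide": [0,0,0],"rotation": [0,0,0],"claw": 1},
  {"slide": [0,0,0],"rotation": [0,0,0],"claw": 1},
])

```text
time_s: 30.48
eef_pos: [0.4923, 0.3901, 0.149]
orientation: [-1.21, 1.21, -1.21]
wrist_force: [0.5, 0.8, -0.6]
gripper_width: 0.0535
```

```bash
python3 go.py ".4932,.3925,.086"
```

```text
t 30.48 p [0.4923 0.3901 0.149 ] q [ 0.63  0.25  1.8  -0.    1.1   2.2 ] w 0.0535 F [ 0.5  0.8 -0.6] x [-0.001 -1.     0.001] y [-0.001 -0.001 -1.   ]
to [0.4932 0.3925 0.086 ] units [-0.041  1.051  0.016]
```

step_arm([
  {"slide": [-0.04,0.3,0.015],"rotation": [0,0,0],"claw": 1},
  {"slide": [0,0.4,0],"rotation": [0,0,0],"claw": 1},
  {"slide": [0,0.2,0],"rotation": [0,0,0],"claw": 1},
  {"slide": [0,0,0],"rotation": [0,0,0],"claw": 1},
  {"slide": [0,0,0],"rotation": [0,0,0],"claw": 1},
  {"slide": [0,0,0],"rotation": [0,0,0],"claw": 1},
])

```text
time_s: 31.22
eef_pos: [0.4943, 0.3942, 0.0966]
orientation: [-1.207, 1.209, -1.209]
wrist_force: [-0.2, 0.4, -0.8]
gripper_width: 0.0532
```

```bash
python3 go.py ".4932,.3925,.086"
```

```text
t 31.23 p [0.4943 0.3942 0.0966] q [ 0.63  0.3   1.83 -0.    1.01  2.2 ] w 0.0532 F [-0.2  0.4 -0.8] x [-0.    -1.    -0.001] y [ 0.002  0.001 -1.   ]
to [0.4932 0.3925 0.086 ] units [ 0.028  0.176 -0.018]
```

step_arm([
  {"slide": [0.01,0.1,-0.01],"rotation": [0,0,0],"claw": 1},
  {"slide": [0,0.06,0],"rotation": [0,0,0],"claw": 1},
  {"slide": [0,0,0],"rotation": [0,0,0],"claw": 1},
  {"slide": [0,0,0],"rotation": [0,0,0],"claw": 1},
])

```text
time_s: 31.72
eef_pos: [0.4929, 0.3931, 0.0857]
orientation: [-1.209, 1.209, -1.209]
wrist_force: [0.3, -0.5, -1.2]
gripper_width: 0.0533
```

step_arm([
  {"slide": [0,0.02,0],"rotation": [0,0,0],"claw": 1},
  {"slide": [0,0,0],"rotation": [0,0,0],"claw": 1},
  {"slide": [0,0,0],"rotation": [0,0,0],"claw": 1},
])

```text
time_s: 32.1
eef_pos: [0.493, 0.3931, 0.0847]
orientation: [-1.209, 1.209, -1.209]
wrist_force: [0.2, -0.3, -1.0]
gripper_width: 0.0537
```

step_arm([
  {"slide": [0,0.02,0],"rotation": [0,0,0],"claw": 1},
  {"slide": [0,0,0],"rotation": [0,0,0],"claw": 1},
  {"slide": [0,0,0],"rotation": [0,0,0],"claw": 1},
])

```text
time_s: 32.48
eef_pos: [0.4932, 0.3932, 0.0846]
orientation: [-1.209, 1.209, -1.209]
wrist_force: [-1.6, -0.7, 5.4]
gripper_width: 0.0531
```

Seated at the expected height. Release and rise.

step_arm([
  {"slide": [0,-0.01,0],"rotation": [0,0,0],"claw": 1},
  {"slide": [0,0,0],"rotation": [0,0,0],"claw": -1},
  {"slide": [0,0,0],"rotation": [0,0,0],"claw": -1},
  {"slide": [0,0,0],"rotation": [0,0,0],"claw": -1},
  {"slide": [0,0,0],"rotation": [0,0,0],"claw": -1},
  {"slide": [0,-0.4,0],"rotation": [0,0,0],"claw": -1},
  {"slide": [0,-0.8,0],"rotation": [0,0,0],"claw": -1},
  {"slide": [0,-0.3,-0.3],"rotation": [0,0,0],"claw": -1},
  {"slide": [0,0,0],"rotation": [0,0,0],"claw": -1},
  {"slide": [0,0,0],"rotation": [0,0,0],"claw": -1},
])

```text
time_s: 33.72
eef_pos: [0.4747, 0.3927, 0.1729]
orientation: [-1.211, 1.209, -1.209]
wrist_force: [-0.1, 0.5, -0.2]
gripper_width: 0.088
```

```bash
python3 pot.py; python3 go.py ".658,-.107,.14"
```

```text
yellow [ 278  140   84   89 5767] ztop 0.1114 [0.4934 0.3925 0.027 ] slope [0.005 0.002]
t 33.77 p [0.4745 0.3925 0.1724] q [ 0.65  0.2   1.8  -0.    1.14  2.22] w 0.0882 F [-0.7 -0.5  0.5] x [ 0.    -1.     0.001] y [-0.002 -0.001 -1.   ]
to [ 0.658 -0.107  0.14 ] units [8.324 0.548 3.059]
```

step_arm([
  {"slide": [0.832,0,0.306],"rotation": [0,0,0],"claw": -1},
  {"slide": [0.832,0,0.306],"rotation": [0,0,0],"claw": -1},
  {"slide": [0.832,0,0.306],"rotation": [0,0,0],"claw": -1},
  {"slide": [0.832,0,0.306],"rotation": [0,0,0],"claw": -1},
  {"slide": [0.832,0,0.306],"rotation": [0,0,0],"claw": -1},
  {"slide": [0.832,0,0.306],"rotation": [0,0,0],"claw": -1},
  {"slide": [0.832,0,0.306],"rotation": [0,0,0],"claw": -1},
  {"slide": [0.832,0,0.306],"rotation": [0,0,0],"claw": -1},
  {"slide": [0.832,0.2,0.306],"rotation": [0,0,0],"claw": -1},
  {"slide": [0.832,0.4,0.306],"rotation": [0,0,0],"claw": -1},
  {"slide": [0,0.4,0],"rotation": [0,0,0],"claw": -1},
  {"slide": [0,0,0],"rotation": [0,0,0],"claw": -1},
])

```text
time_s: 35.28
eef_pos: [0.6556, -0.1067, 0.1092]
orientation: [-1.213, 1.217, -1.205]
wrist_force: [-0.3, 1.1, -0.7]
gripper_width: 0.0881
```

step_arm([
  {"slide": [0,0,0],"rotation": [0,0,0],"claw": -1},
])

```text
time_s: 35.4
eef_pos: [0.6583, -0.1058, 0.1136]
orientation: [-1.21, 1.21, -1.208]
wrist_force: [0.3, 0.4, 0.6]
gripper_width: 0.0882
```

```bash
python3 pot.py; python3 go.py ".658,-.107,.016"
```

```text
blue [ 548   82   92  121 7466] ztop 0.072 [ 0.6943 -0.2782  0.0256] slope [-0.119 -0.124]
green [ 282  165   81   85 5294] ztop 0.0435 [ 0.6582 -0.1076  0.027 ] slope [0.004 0.002]
t 35.45 p [ 0.6589 -0.1057  0.1145] q [-0.2   0.35  1.74  0.    1.06  1.37] w 0.088 F [ 0.  -0.7 -0.2] x [ 0.001 -1.     0.   ] y [ 0.001 -0.    -1.   ]
to [ 0.658 -0.107  0.016] units [ 0.022  1.642 -0.015]
```

step_arm([
  {"slide": [0.03,0.6,-0.01],"rotation": [0,0,0],"claw": -1},
  {"slide": [0,0.5,0],"rotation": [0,0,0],"claw": -1},
  {"slide": [0,0.4,0],"rotation": [0,0,0],"claw": -1},
  {"slide": [0,0.12,0],"rotation": [0,0,0],"claw": -1},
  {"slide": [0,0,0],"rotation": [0,0,0],"claw": -1},
  {"slide": [0,0,0],"rotation": [0,0,0],"claw": 1},
  {"slide": [0,0,0],"rotation": [0,0,0],"claw": 1},
  {"slide": [0,0,0],"rotation": [0,0,0],"claw": 1},
  {"slide": [0,0,0],"rotation": [0,0,0],"claw": 1},
  {"slide": [0,0,0],"rotation": [0,0,0],"claw": 1},
  {"slide": [0,0,0],"rotation": [0,0,0],"claw": 1},
  {"slide": [0,0,0],"rotation": [0,0,0],"claw": 1},
])

```text
time_s: 36.95
eef_pos: [0.6581, -0.108, 0.0173]
orientation: [-1.209, 1.209, -1.21]
wrist_force: [-1.0, 0.1, 5.2]
gripper_width: 0.0535
```

```bash
python3 go.py ".6580,-.107,.19" ".494,.3925,.19"
```

```text
t 36.95 p [ 0.6581 -0.108   0.0173] q [-0.2   0.45  1.79 -0.    0.9   1.37] w 0.0535 F [-1.   0.1  5.2] x [-0. -1.  0.] y [ 0. -0. -1.]
to [ 0.658 -0.107  0.19 ] units [-1.600e-02 -2.879e+00 -1.000e-03]
to [0.494  0.3925 0.19  ] units [-8.325e+00 -2.000e-03 -2.734e+00]
```

step_arm([
  {"slide": [0,-0.4,0],"rotation": [0,0,0],"claw": 1},
  {"slide": [0,-0.8,0],"rotation": [0,0,0],"claw": 1},
  {"slide": [0,-0.9,0],"rotation": [0,0,0],"claw": 1},
  {"slide": [-0.3,-0.8,-0.1],"rotation": [0,0,0],"claw": 1},
  {"slide": [-0.6,0,-0.2],"rotation": [0,0,0],"claw": 1},
  {"slide": [-0.8,0,-0.26],"rotation": [0,0,0],"claw": 1},
  {"slide": [-0.8,0,-0.26],"rotation": [0,0,0],"claw": 1},
  {"slide": [-0.8,0,-0.26],"rotation": [0,0,0],"claw": 1},
  {"slide": [-0.8,0,-0.26],"rotation": [0,0,0],"claw": 1},
  {"slide": [-0.8,0,-0.26],"rotation": [0,0,0],"claw": 1},
  {"slide": [-0.8,0,-0.26],"rotation": [0,0,0],"claw": 1},
  {"slide": [-0.8,0,-0.26],"rotation": [0,0,0],"claw": 1},
])

```text
time_s: 38.45
eef_pos: [0.5296, 0.2833, 0.1899]
orientation: [-1.21, 1.21, -1.209]
wrist_force: [0.2, 0.2, -0.7]
gripper_width: 0.0538
```

step_arm([
  {"slide": [-0.8,0,-0.26],"rotation": [0,0,0],"claw": 1},
  {"slide": [-0.6,0,-0.2],"rotation": [0,0,0],"claw": 1},
  {"slide": [-0.34,0,-0.13],"rotation": [0,0,0],"claw": 1},
  {"slide": [-0.1,0,-0.04],"rotation": [0,0,0],"claw": 1},
  {"slide": [0,0,0],"rotation": [0,0,0],"claw": 1},
  {"slide": [0,0,0],"rotation": [0,0,0],"claw": 1},
  {"slide": [0,0,0],"rotation": [0,0,0],"claw": 1},
])

```text
time_s: 39.33
eef_pos: [0.4935, 0.3915, 0.1909]
orientation: [-1.208, 1.21, -1.211]
wrist_force: [0.7, -0.1, -0.5]
gripper_width: 0.0534
```

```bash
python3 go.py ".4932,.3925,.123"; python3 pot.py
```

```text
t 39.33 p [0.4935 0.3915 0.1909] q [ 0.63  0.21  1.76 -0.    1.17  2.2 ] w 0.0534 F [ 0.7 -0.1 -0.5] x [-0.002 -1.     0.   ] y [ 0. -0. -1.]
to [0.4932 0.3925 0.123 ] units [-0.017  1.132 -0.005]
yellow [ 280  162   77   50 2129] ztop 0.1116 [0.4954 0.3928 0.0265] slope [0.223 0.015]
green [  252   196   138    94 10013] ztop 0.2169 [0.4931 0.391  0.0276] slope [0.087 0.   ]
```

step_arm([
  {"slide": [-0.02,0.3,0],"rotation": [0,0,0],"claw": 1},
  {"slide": [0,0.4,0],"rotation": [0,0,0],"claw": 1},
  {"slide": [0,0.25,0],"rotation": [0,0,0],"claw": 1},
  {"slide": [0,0,0],"rotation": [0,0,0],"claw": 1},
  {"slide": [0,0,0],"rotation": [0,0,0],"claw": 1},
  {"slide": [0,0,0],"rotation": [0,0,0],"claw": 1},
  {"slide": [0,0,0],"rotation": [0,0,0],"claw": 1},
])

```text
time_s: 40.25
eef_pos: [0.4934, 0.3941, 0.1348]
orientation: [-1.207, 1.209, -1.209]
wrist_force: [0.8, -0.0, -0.9]
gripper_width: 0.0534
```

```bash
python3 go.py ".4932,.3925,.1225"
```

```text
t 40.25 p [0.4934 0.3941 0.1348] q [ 0.63  0.26  1.8  -0.    1.07  2.21] w 0.0534 F [ 0.8 -0.  -0.9] x [-0.    -1.    -0.001] y [ 0.001  0.001 -1.   ]
to [0.4932 0.3925 0.1225] units [ 0.027  0.205 -0.004]
```

step_arm([
  {"slide": [0.01,0.12,0],"rotation": [0,0,0],"claw": 1},
  {"slide": [0,0.08,0],"rotation": [0,0,0],"claw": 1},
  {"slide": [0,0,0],"rotation": [0,0,0],"claw": 1},
  {"slide": [0,0,0],"rotation": [0,0,0],"claw": 1},
])

```text
time_s: 40.75
eef_pos: [0.4927, 0.3929, 0.1215]
orientation: [-1.21, 1.209, -1.209]
wrist_force: [0.5, -0.9, 0.4]
gripper_width: 0.0535
```

step_arm([
  {"slide": [0,0.02,0],"rotation": [0,0,0],"claw": 1},
  {"slide": [0,0,0],"rotation": [0,0,0],"claw": 1},
  {"slide": [0,0,0],"rotation": [0,0,0],"claw": 1},
])

```text
time_s: 41.12
eef_pos: [0.4931, 0.3931, 0.1212]
orientation: [-1.209, 1.209, -1.209]
wrist_force: [-0.4, -1.1, 4.2]
gripper_width: 0.0536
```

Contact at the expected .121. Release and retreat.

step_arm([
  {"slide": [0,-0.01,0],"rotation": [0,0,0],"claw": 1},
  {"slide": [0,0,0],"rotation": [0,0,0],"claw": -1},
  {"slide": [0,0,0],"rotation": [0,0,0],"claw": -1},
  {"slide": [0,0,0],"rotation": [0,0,0],"claw": -1},
  {"slide": [0,0,0],"rotation": [0,0,0],"claw": -1},
  {"slide": [0,-0.4,0],"rotation": [0,0,0],"claw": -1},
  {"slide": [0,-0.8,0],"rotation": [0,0,0],"claw": -1},
  {"slide": [0,-0.3,-0.4],"rotation": [0,0,0],"claw": -1},
  {"slide": [0,0,-0.3],"rotation": [0,0,0],"claw": -1},
  {"slide": [0,0,0],"rotation": [0,0,0],"claw": -1},
  {"slide": [0,0,0],"rotation": [0,0,0],"claw": -1},
])

```text
time_s: 42.5
eef_pos: [0.4504, 0.3926, 0.2096]
orientation: [-1.212, 1.209, -1.209]
wrist_force: [0.9, 0.3, -0.4]
gripper_width: 0.0883
```

```bash
python3 pot.py
python3 - <<'E'
from h import *
for n in("top","scene"):
    f=r.grab_frame(n); np.save(n+".npy",f,allow_pickle=True); cv2.imwrite(f"pics/{n}9.png",f["color"])
E
python3 m.py
```

```text
green [ 277  105   87   86 5856] ztop 0.1475 [0.4926 0.3924 0.0267] slope [0.005 0.   ]
[[-0.0, -0.001, 1.0], [-1.0, -0.001, -0.0], [0.001, -1.0, -0.001]]
top cam [ 0.39016567 -0.00751211  1.24871916]
counter z median 0.0023063628639570233
green [142 214  22  12 144] top [0. 0. 0.] [nan nan nan]
blob [ 141  185   57   64 2206] ztop 0.1428 circ [0.4956 0.3934 0.0265] rect [ 0.5045  0.3967  0.0249  0.0525 20.5195]
blob [ 255   98  113   31 1246] ztop 0.0569 circ [0.8077 0.0326 0.0203] rect [8.06900e-01 3.25000e-02 4.01000e-02 1.27000e-02 8.90954e+01]
blob [438 227  55  56 836] ztop 0.0207 circ [ 0.4376 -0.3922  0.0757] rect [ 0.437  -0.3908  0.1445  0.148   0.0765]
blob [414 135  45  35 727] ztop 0.087 circ [ 0.7033 -0.3233  0.0397] rect [ 0.7038 -0.323   0.0765  0.0769 27.6506]
blob [173 141  27  27 540] ztop 0.0382 circ [0.6946 0.3548 0.039 ] rect [6.93600e-01 3.53100e-01 6.00000e-02 6.18000e-02 7.92815e+01]
blob [455 241  28  25 474] ztop 0.1031 circ [ 0.4398 -0.3943  0.0138] rect [ 4.39800e-01 -3.94100e-01  2.60000e-02  2.32000e-02  6.48176e+01]
scene cam [ 1.38498968 -0.39766456  1.02095416]
counter z median 0.0030489966230293764
blue [401 121  17  12 123] top [0.5012 0.3857 0.0235] [0.5106 0.3763 0.0476]
yellow [402 111  19  13 147] top [0. 0. 0.] [nan nan nan]
green [404  95  19  19 265] top [0. 0. 0.] [nan nan nan]
blob [ 385   94   58   68 2072] ztop 0.145 circ [0.493  0.3923 0.0301] rect [ 0.4939  0.3938  0.0492  0.0573 41.8495]
blob [ 299  218  109   53 1412] ztop 0.0582 circ [0.8117 0.0318 0.0204] rect [8.09500e-01 3.17000e-02 3.99000e-02 1.49000e-02 8.88214e+01]
blob [ 192  246   42   47 1346] ztop 0.0871 circ [ 0.7069 -0.3238  0.0415] rect [ 0.7067 -0.3237  0.0768  0.0806 70.7633]
blob [ 129  188   55   46 1319] ztop 0.1018 circ [ 0.4412 -0.3949  0.0148] rect [ 0.4423 -0.3954  0.0268  0.0224  0.5292]
blob [425 166  28  24 475] ztop 0.0395 circ [0.6968 0.3552 0.0404] rect [6.98200e-01 3.53900e-01 5.65000e-02 6.78000e-02 7.87143e+01]
  return np.nanmean(a, axis, out=out, keepdims=keepdims)
```

View pics/scene9.png

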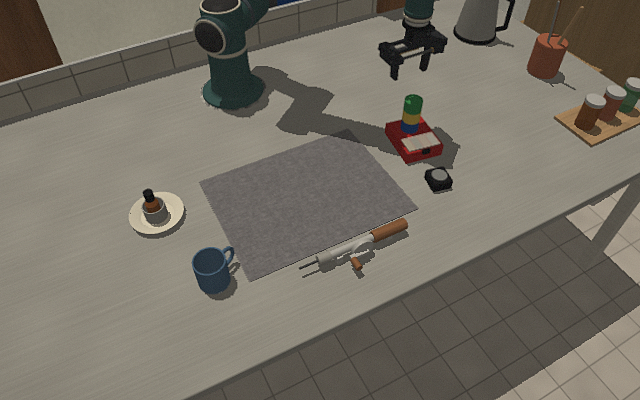

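```bash
python3 -c "
from plant import r
print(r.finish_job())"
```

```text
the job is handed in; nothing more can be done
None
```

The job is done and handed in at about 42.5 s of robot time; the hand-in gave no verdict. I moved the cup to the saucer, the bottle into the cup, then blue, yellow and green into the sorter's well. The gripper was open and clear of everything at hand-in.

| Check | Measured | Expected or limit |
|---|---|---|
| Pot top heights, blue / yellow / green | 75.4 / 111.4 / 147.5 mm | 75 / 111 / 147 mm |
| Offset between pots | under 1 mm | 7 mm |
| Blue pot from the well centre | about 1 mm | 9 mm |
| Tilt of each pot's top | under 0.01 rad | 0.1 rad |
| Cup from the saucer's middle | about 3 mm | 15 mm |
| Bottle from the cup's centre | about 1 mm | 13 mm |
| Bottle top height | about 102 mm | 101 mm |

- **Bottle and bystanders:** the bottle stayed upright. In the last pictures the saucer, mug, tape measure and drill show no displacement beyond measuring noise of a few mm.
- **Not checked at the end:** I did not measure the cup's own tilt. Its rim was 51 mm above the counter (50 mm expected) just after I set it down, and the cup looked upright in the pictures.
- **Disagreements:** the cameras differed by 1–3 mm on absolute positions. At the end the top camera put the green pot's top at 143 mm against 147.5 mm from the wrist camera. I trusted the wrist camera, which also matched the contact height when the pot seated.

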